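# Pull-test two bag clips and sort out the weak one

## Task

Pull each of the two blue bag clips straight up off the white card of its gauge, holding it by the ends of its blue head. A sound clip draws its card up, showing red, before it lets go; the weak one slips off and leaves its card down. Put the sound clip in the striped bowl and the weak one in the red tray, and leave the cards as the test left them.

Things in the scene. Friction and masses are not known exactly. Their poses are not given: they have to be found in the camera images.
- clip_1_head (a point): Bag clip: rigid blue head 24 x 50 x 30 mm over two black jaws sprung along x; 52 mm tall, 50 g. It starts upright on its gauge's white card, head 81 to 111 mm above the worktop. The clips look alike; one is weak. Point: centre of the head, 37 mm above the jaws' lower edge; z up, y along the 50 mm length and the card. Hold it by the two ends (along y); shoved hard along x it would jam on the card.
- clip_2_head (a point): Bag clip: rigid blue head 24 x 50 x 30 mm over two black jaws sprung along x; 52 mm tall, 50 g. It starts upright on its gauge's white card, head 81 to 111 mm above the worktop. The clips look alike; one is weak. Point: centre of the head, 37 mm above the jaws' lower edge; z up, y along the 50 mm length and the card. Hold it by the two ends (along y); shoved hard along x it would jam on the card.
- card_1 (a joint): White card (4 x 36 mm) in the fixed grey gauge (column 24 x 54, top 55 mm up; foot 60 x 70) under clip_1, which grips its top 22 mm. Value in m: 0 = down, 26 mm of white showing; 0.030 = drawn up to its stop, red showing. It slides up against 4 N and stays where left. The weak clip slips off at about 1 N, the sound one at 8 to 12 N after drawing it up.
- card_2 (a joint): White card (4 x 36 mm) in the fixed grey gauge (column 24 x 54, top 55 mm up; foot 60 x 70) under clip_2, which grips its top 22 mm. Value in m: 0 = down, 26 mm of white showing; 0.030 = drawn up to its stop, red showing. It slides up against 4 N and stays where left. The weak clip slips off at about 1 N, the sound one at 8 to 12 N after drawing it up.
- bowl: Cream bowl with coloured stripes, loose, 150 mm across the rim, 64 mm high, inner floor 11 mm up and about 60 mm across. For the sound clip. Origin: centre of its underside.
- tray: Shallow red open tray, loose, 100 x 130 mm (x, y), 35 mm high, walls and floor 4 mm. For the weak clip. Origin: centre of its underside.

How it is judged:
At the end, for the whole second after the job is handed in: Sound clip at rest in the bowl (head centre within 55 mm of its axis, under 65 mm high), weak clip at rest in the tray (within 70 mm, under 45 mm high); the sound clip's card drawn up over 20 mm, the weak clip's under 10 mm; bowl and tray level within 10 degrees (((horizontal distance between clip_1_head and bowl below 0.055 m and height (world z) of clip_1_head below 0.065 m and linear speed of each of clip_1, clip_2 below 0.03 m/s and horizontal distance between clip_2_head and tray below 0.07 m and height (world z) of clip_2_head below 0.045 m and value of joint card_1 above 0.02 m and value of joint card_2 below 0.01 m and angle between each of bowl, tray's own z axis and vertical below 0.17 rad) or (horizontal distance between clip_2_head and bowl below 0.055 m and height (world z) of clip_2_head below 0.065 m and linear speed of each of clip_2, clip_1 below 0.03 m/s and horizontal distance between clip_1_head and tray below 0.07 m and height (world z) of clip_1_head below 0.045 m and value of joint card_2 above 0.02 m and value of joint card_1 below 0.01 m and angle between each of bowl, tray's own z axis and vertical below 0.17 rad))); the robot touches nothing.
It also fails if it takes over 61 s, if anything falls off the work surface, if the arm or the gripper's body presses on something with over 40 N, if the wrist force passes 120 N, or if a joint passes its speed limit or range.

## Robot

A 6-joint arm with a two-finger parallel gripper is mounted at the origin on a cart in front of the work surface, level with it; the furniture and walls round the work are solid. World frame = base frame: x ahead of the robot, y to its left, z up, the work surface at z = 0. Lengths are in m, angles in rad, forces in N, time in s.
With the tool pointing down it reaches from about 0.35 to 0.775 m from the base axis. Payload 7.3 kg.
Tool frame: the origin (TCP) lies on the centre line of the jaws, within the pads' length; the fingertips stand ahead of it and the grasp point (between the pads) lies 11 mm behind it (robot.nose_length is the z of the fingertips in the tool frame, in m); z points along the fingers, y is the line along which they close (so a half turn about z gives the same grasp; the last joint's range is limited). The gripper opens to 92 mm and grips with 3 to 60 N. Pads are 19 mm wide; open, the fingers measure 130 mm over their backs; the gripper's body (75 mm by 190 mm) begins 47 mm behind the grasp point.
Start: joints at [-1.248, 0.342, 1.524, -0, 1.275, -0.146], TCP at [0.237, -0.468, 0.235] pointing down, gripper open.
Joint ranges: [-2.53, 2.53], [-0.77, 2.02], [0.04, 2.7], [-1, 4.14], [0.28, 2.66], [-3.11, 3.11]. Speed limits (rad/s): [2.57, 2.57, 3.14, 3.14, 3.14, 3.14].

## Interface

Orientations are given as [roll, pitch, yaw] about the fixed x, y, z axes, in that order (R = Rz(yaw) Ry(pitch) Rx(roll)).
In Python, from cell import robot, cams gives the robot as it stands. The module is installed in compiled form; this text tells all that it offers.
- The arm moves only by the tool carry_out, never from a script. Its argument "deltas" is a list of rows, each a list of 7 numbers: the shift along the tool's x, y, z in cm, then the turn, a rotation vector about the tool's x, y, z in rad, then the opening, from 0 (shut) to 1 (fully open). A call has exactly 8 rows; each row shifts and turns the commanded pose from where the row before left it, along the tool's axes as they then stand; what a row does not reach is not made up. A row lasts 1/12 s, in which the tool goes at most 41.7 mm and 7.16 degrees, less where a joint would pass 70% of its speed; a pose out of reach is approached as far as the arm can. A call is refused whole if a number of a shift passes 4.17 or a number of a turn 0.125, either way. A call with a gripper value outside its range is refused whole. The fingers move at their own pace and stop on an object; "force" is the grip in N (left out, the last holds). Time passes only in rows, so rows that do not move let the fingers close, or fill a call up. It gives the time, the measured TCP pose, the force, the opening and the grip force at its end, in the units of the state.
- robot.observe(): the state, without advancing time (a new reading comes with each control period).
- cams.read_camera(name): name is "side" or "top"; returns a dict with "image" (384x512x3 uint8, blue, green, red), "depth" (384x512 float32, m along the optical axis (not along the pixel's ray), 0 where there is no reading), "fx", "fy", "cx", "cy" (pixels), "world_to_cam" (4x4, takes a point from world to camera coordinates). Camera axes: x right, y up, looking along -z (the intrinsics and any distortion apply to the point x, -y, -z); pixel columns grow to the right and rows downward; lengths in m; the calibration is good to about 2 mm. A picture is of the moment at which its call begins.
- robot.hand_in(): hands the job in; it is judged then, once.
The state is a dict: "time": time; "qpos": joint angles; "qvel": joint speeds; "joint_efforts": joint torques, N m; "tool_pos": TCP position; "tool_rot": TCP orientation; "contact_force": force on the tool from outside, world axes, zero at the start; "torque": the same for the moment, N m; "opening": finger opening in m; "grip_force": force on a finger pad.
Only numpy, scipy, OpenCV 4.12 (cv2) and the standard library are available. Lean on these libraries where they do the work, as an engineer would, in place of code of your own. Each camera call takes 0.05 s, during which the arm holds its last target. There are 200 camera calls.

## Working session

There is one attempt and no reset: what is moved stays moved. The work goes in short steps, Python scripts to look and compute and a tool call to move; the robot and the scene stay as the last step left them, time stands still between calls to the robot, and variables do not carry over. Pictures are saved under pics/ and viewed, at most 10 in all, crops included, and the job is handed in when it is done.

Besides the shell and the picture viewer there is one more tool, called after "Call:" as name([rows], argument=value, ...), one row to a line, values as JSON. carry_out: Moves the arm, as the interface text tells. Its arguments: {"type":"object","properties":{"deltas":{"type":"array","items":{"type":"array","items":{"type":"number"}}},"force":{"type":"number"}},"required":["deltas"]}

```bash
mkdir -p pics; cat > h.py <<'E'
import numpy as np, cv2
from cell import robot, cams
def cloud(c):
    d=c["depth"]; v,u=np.mgrid[:384,:512]
    P=np.stack([(u-c["cx"])/c["fx"]*d,-(v-c["cy"])/c["fy"]*d,-d,np.ones_like(d)],-1)
    return (P@np.linalg.inv(c["world_to_cam"]).T)[...,:3]
E
python3 - <<'E'
from h import *
ims=[]
for n in("top","side"):
    c=cams.read_camera(n); np.savez(n+".npz",**c); ims.append(c["image"])
    print(n,c["fx"],np.linalg.inv(c["world_to_cam"])[:3].round(3).tolist())
    W=cloud(c); h=cv2.cvtColor(c["image"],cv2.COLOR_BGR2HSV)
    m=((h[...,0]>95)&(h[...,0]<130)&(h[...,1]>120)&(h[...,2]>60)).astype(np.uint8)
    k,l,s,ce=cv2.connectedComponentsWithStats(m)
    for i in range(1,k):
        if s[i,4]>40:
            p=W[(l==i)&(c["depth"]>0)]; print(s[i],p.min(0).round(3),np.median(p,0).round(3),p.max(0).round(3))
cv2.imwrite("pics/a.png",ims[0]);cv2.imwrite("pics/b.png",ims[1])
s=robot.observe();print(s, robot.nose_length)
E
```

```text
top 444.3434392899773 [[0.006, 0.991, -0.131, 0.35], [-1.0, 0.006, -0.006, 0.124], [-0.005, 0.131, 0.991, 1.031]]
[278 177  24  16 245] [0.46  0.009 0.005] [0.475 0.043 0.111] [0.508 0.069 0.116]
[347 176  23  12 239] [ 0.471 -0.123  0.105] [ 0.484 -0.099  0.111] [ 0.496 -0.075  0.116]
side 379.08816872449285 [[0.999, -0.032, 0.014, 0.473], [0.026, 0.417, -0.908, -0.691], [0.024, 0.908, 0.418, 0.446]]
[  0  57  28  19 485] [-1.304  1.61   0.088] [-1.035  1.64   0.139] [-0.963  1.943  0.179]
[35 60  8 11 57] [-0.982  1.709  0.104] [-0.964  1.77   0.14 ] [-0.917  1.835  0.166]
[255 185  16  22 223] [0.461 0.016 0.074] [0.476 0.023 0.107] [0.492 0.065 0.113]
[260 217  14  27 323] [ 0.473 -0.127  0.084] [ 0.484 -0.121  0.11 ] [ 0.497 -0.079  0.113]
{'time': 0.1, 'qpos': array([-1.24802470e+00,  3.42629362e-01,  1.52489680e+00, -2.25314674e-06,
        1.27534049e+00, -1.45998093e-01]), 'qvel': array([-0.0003083 , -0.00095668, -0.00289229,  0.00017394,  0.00015612,
       -0.00031375]), 'joint_efforts': array([ 2.09074002e-03, -4.32001948e+01, -2.44694799e+01,  7.18557998e-02,
        5.25866705e-02, -5.46935075e-05]), 'tool_pos': array([ 0.23710577, -0.46804546,  0.23413534]), 'tool_rot': array([-3.14033190e+00, -1.83209256e-04,  4.68770264e-01]), 'contact_force': array([ 0.8263049 , -0.14653773, -0.42205637]), 'torque': array([-0.01694157, -0.02768598,  0.02547753]), 'grip_force': 0.0, 'opening': 0.09185287550937843} 0.008
```

View pics/a.png

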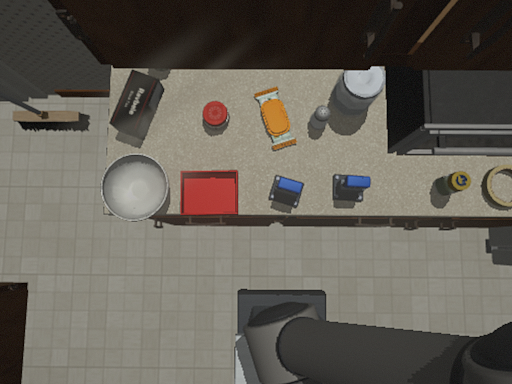

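View pics/b.png

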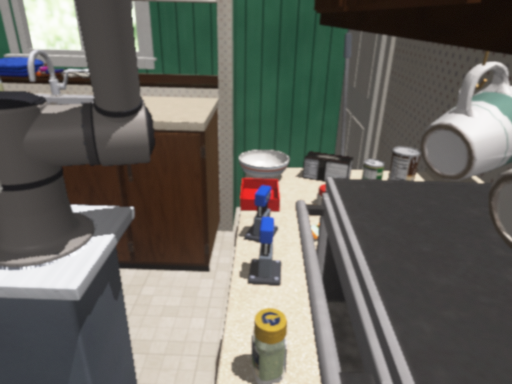

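```bash
cat >> h.py <<'E'
def ray(c,uv,z):
    T=np.linalg.inv(c["world_to_cam"]); uv=np.atleast_2d(uv).astype(float)
    d=np.c_[(uv[:,0]-c["cx"])/c["fx"],-(uv[:,1]-c["cy"])/c["fy"],-np.ones(len(uv))]@T[:3,:3].T
    o=T[:3,3]; return o+d*((z-o[2])/d[:,2])[:,None]
def rect(p):
    (c,s,a)=cv2.minAreaRect(p[:,:2].astype(np.float32)*1000); return np.round(c,1),np.round(s,1),round(a,1)
E
python3 - <<'E'
from h import *
c=dict(np.load("top.npz")); W=cloud(c); h=cv2.cvtColor(c["image"],cv2.COLOR_BGR2HSV)
H,S,V=h[...,0],h[...,1],h[...,2]
blue=(H>95)&(H<130)&(S>110)&(V>50)
for x0 in(270,340):
    m=blue.copy(); m[:,:x0]=0; m[:,x0+45:]=0
    t=m&(W[...,2]>.107)
    v,u=np.nonzero(t); p=ray(c,np.c_[u,v],.111); print("clip",len(p),rect(p),p.mean(0).round(4),W[t].mean(0).round(4))
    q=p-p.mean(0); w,e=np.linalg.eigh(q[:,:2].T@q[:,:2]); print(" axis",e[:,1],np.degrees(np.arctan2(-e[0,1]*np.sign(e[1,1]),abs(e[1,1]))))
    g=np.zeros_like(m); g[165:215,x0-5:x0+50]=1; t=g&(W[...,2]>.045)&(W[...,2]<.062)
    print(" column",rect(W[t]))
    # foot
    t=g&(V<90)&(W[...,2]<.03); print(" foot",rect(W[t]), np.median(W[t][:,2]))
red=((H<8)|(H>172))&(S>120); red[:,:170]=0; red[:160]=0; red[:,250:]=0
t=red&(W[...,2]>.028); print("tray",rect(W[t]),W[t].min(0),W[t].max(0))
g=np.zeros_like(red); g[145:230,95:175]=1; t=g&(W[...,2]>.055)
print("bowl",cv2.minEnclosingCircle(W[t][:,:2].astype(np.float32)),W[t].max(0))
E
```

```text
clip 233 (array([475.3,  44. ]), array([47.7, 21.4]), 73.4) [0.4752 0.044  0.111 ] [0.474  0.0448 0.1194]
 axis [0.28347685 0.95897908] -16.467824324862676
 column (array([467.8,  50.2]), array([55.3, 19.6]), 54.5)
 foot (array([467.8,  46.2]), array([68.6, 78.4]), 72.8) 0.008817053004217534
clip 239 (array([484.1, -98.7]), array([46.8, 22.4]), 85.1) [ 0.484  -0.0987  0.111 ] [ 0.4822 -0.096   0.1227]
 axis [0.06805873 0.99768132] -3.902494659211258
 column (array([482.5, -97.4]), array([52.5, 22.3]), 87.3)
 foot (array([ 477.2, -100.5]), array([63.6, 78. ]), 89.2) 0.008809490721398805
tray (array([433.5, 204.3]), array([166.8, 160.5]), 0.3) [0.35046881 0.12365961 0.02873457] [0.51701002 0.28456497 1.03079422]
bowl ((0.42945313453674316, 0.28711485862731934), 0.18163827061653137) [0.5496451  0.45801492 1.03079422]
```

```bash
cat >> h.py <<'E'
from scipy.spatial.transform import Rotation as Rn
def go(t,yaw):
    "remaining move: shift in tool axes (cm) and turn (rotvec, tool axes)"
    s=robot.observe(); R=Rn.from_euler("xyz",s["tool_rot"]); G=Rn.from_euler("xyz",[np.pi,0,yaw])
    d=np.array(t)-s["tool_pos"]
    print("t %.2f"%s["time"],"pos",s["tool_pos"].round(4),"shift now-axes",(R.inv().apply(d)*100).round(2),"shift goal-axes",(G.inv().apply(d)*100).round(2),"turn",(R.inv()*G).as_rotvec().round(3),"F",s["contact_force"].round(1),"open",round(s["opening"],4),"grip",round(s["grip_force"],1))
E
python3 - <<'E'
from h import *
c=dict(np.load("top.npz")); W=cloud(c); h=cv2.cvtColor(c["image"],cv2.COLOR_BGR2HSV)
H,S,V=h[...,0],h[...,1],h[...,2]; ok=c["depth"]>0
red=((H<8)|(H>172))&(S>120)&ok; red[:,:170]=0; red[:160]=0; red[:,250:]=0
t=red&(W[...,2]>.02)&(W[...,2]<.06); print("tray",t.sum(),rect(W[t]))
v,u=np.nonzero(red);print(rect(ray(c,np.c_[u,v],.035)))
g=np.zeros_like(red); g[145:230,95:175]=1; t=g&ok&(W[...,2]>.056)&(W[...,2]<.09)
print("bowl",cv2.minEnclosingCircle(W[t][:,:2].astype(np.float32)),W[t].max(0))
# two-view check of head tops
s=dict(np.load("side.npz"))
for p in([.4752,.044,.111],[.484,-.0987,.111]):
    q=s["world_to_cam"]@[*p,1]; print(s["cx"]+s["fx"]*q[0]/-q[2], s["cy"]+s["fy"]*q[1]/q[2])
go([.484,-.0987,.235],-.075)
E
```

```text
tray 317 (array([467.5, 220.4]), array([ 98.5, 128.6]), 0.3)
(array([467.2, 220.3]), array([100.8, 129.5]), 1.5)
bowl ((0.4757731854915619, 0.38303014636039734), 0.07544399052858353) [0.5496451  0.45801492 0.0681629 ]
261.9796105237757 189.4197721874062
266.0003463400736 222.6761451826431
t 0.10 pos [ 0.2371 -0.468   0.2341] shift now-axes [ 38.71 -21.8   -0.05] shift goal-axes [ 21.85 -38.68  -0.09] turn [-0.001  0.     0.544] F [ 0.8 -0.1 -0.4] open 0.0919 grip 0.0
```

Call:
carry_out([
  [3.2,-1.8,0,0,0,0,1],
  [3.2,-1.8,0,0,0,0,1],
  [3.2,-1.8,0,0,0,0,1],
  [3.2,-1.8,0,0,0,0,1],
  [3.2,-1.8,0,0,0,0,1],
  [3.2,-1.8,0,0,0,0,1],
  [3.2,-1.8,0,0,0,0,1],
  [3.2,-1.8,0,0,0,0,1],
])

```text
time: 0.77
tool_pos: [0.401, -0.2225, 0.2345]
tool_rot: [-3.141, 0.0, 0.469]
contact_force: [0.8, -0.4, 0.5]
opening: 0.092
grip_force: 0.0
```

Call:
carry_out([
  [3.2,-1.8,0,0,0,0,1],
  [3.2,-1.8,0,0,0,0,1],
  [3.2,-1.8,0,0,0,0.1,1],
  [0,0,0,0,0,0.12,1],
  [0,0,0,0,0,0.12,1],
  [0,0,0,0,0,0.12,1],
  [0,0,0,0,0,0.08,1],
  [0,0,0,0,0,0,1],
])

```text
time: 1.43
tool_pos: [0.4617, -0.1324, 0.2344]
tool_rot: [-3.141, 0.001, -0.074]
contact_force: [0.2, 0.2, 0.3]
opening: 0.0922
grip_force: 0.0
```

```bash
python3 -c "
from h import *
go([.484,-.0987,.087],-.075)"
```

```text
t 1.43 pos [ 0.4617 -0.1324  0.2344] shift now-axes [ 1.99 -3.52 14.74] shift goal-axes [ 1.98 -3.53 14.74] turn [-0.     0.001  0.001] F [0.2 0.2 0.3] open 0.0922 grip 0.0
```

Call:
carry_out([
  [2.0,-3.5,0,0,0,0,1],
  [0,0,3,0,0,0,1],
  [0,0,3,0,0,0,1],
  [0,0,3,0,0,0,1],
  [0,0,3,0,0,0,1],
  [0,0,1.7,0,0,0,1],
  [0,0,1,0,0,0,1],
  [0,0,0,0,0,0,1],
])

```text
time: 2.1
tool_pos: [0.483, -0.0989, 0.0858]
tool_rot: [-3.14, 0.004, -0.07]
contact_force: [-0.4, 0.1, 0.4]
opening: 0.0917
grip_force: 0.0
```

Call:
carry_out([
  [0,0,0,0,0,0,0.65],
  [0,0,0,0,0,0,0.65],
  [0,0,0,0,0,0,0.65],
  [0,0,0,0,0,0,0.4],
  [0,0,0,0,0,0,0.4],
  [0,0,0,0,0,0,0.4],
  [0,0,0,0,0,0,0.4],
  [0,0,0,0,0,0,0.4],
], force=8)

```text
time: 2.77
tool_pos: [0.4844, -0.0993, 0.088]
tool_rot: [3.141, -0.001, -0.071]
contact_force: [0.5, -0.2, 2.2]
opening: 0.05
grip_force: 8.0
```

```bash
python3 -c "
from h import *
go([.484,-.0987,.087],-.075)
c=cams.read_camera('side');cv2.imwrite('pics/c.png',cv2.resize(c['image'][150:300,190:340],None,fx=4,fy=4))"
```

```text
t 2.77 pos [ 0.4844 -0.0993  0.088 ] shift now-axes [-0.04 -0.05  0.1 ] shift goal-axes [-0.04 -0.05  0.1 ] turn [ 0.    -0.001  0.004] F [ 0.5 -0.2  2.2] open 0.05 grip 8.0
```

View pics/c.png

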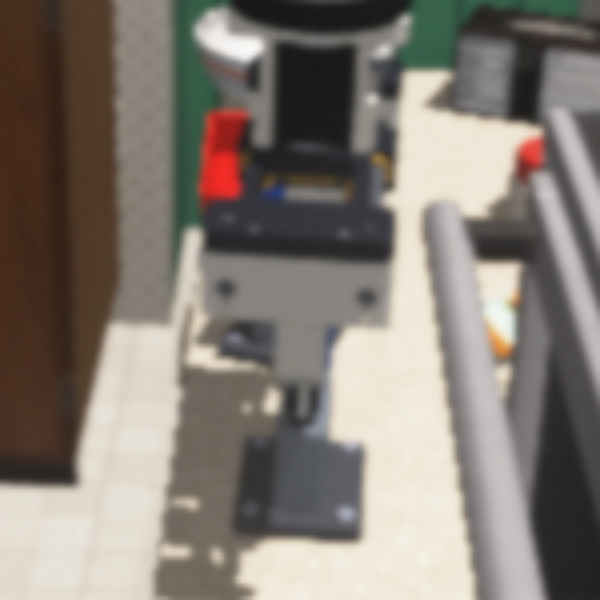

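The crop shows the finger around clip B at about (300,350) with the jaws visible below at (300,405). The opening is 50 mm, so it is held by its ends. I'll raise the grip and pull.

Call:
carry_out([
  [0,0,0,0,0,0,0.4],
  [0,0,0,0,0,0,0.4],
  [0,0,0,0,0,0,0.4],
  [0,0,-0.3,0,0,0,0.4],
  [0,0,-0.3,0,0,0,0.4],
  [0,0,-0.3,0,0,0,0.4],
  [0,0,-0.3,0,0,0,0.4],
  [0,0,0,0,0,0,0.4],
], force=35)

```text
time: 3.48
tool_pos: [0.4844, -0.0993, 0.1002]
tool_rot: [3.141, -0.0, -0.071]
contact_force: [1.1, -0.3, 0.5]
opening: 0.0501
grip_force: 34.9
```

Call:
carry_out([
  [0,0,-0.4,0,0,0,0.4],
  [0,0,-0.4,0,0,0,0.4],
  [0,0,-0.4,0,0,0,0.4],
  [0,0,-0.4,0,0,0,0.4],
  [0,0,-0.4,0,0,0,0.4],
  [0,0,-0.4,0,0,0,0.4],
  [0,0,-0.4,0,0,0,0.4],
  [0,0,-0.4,0,0,0,0.4],
])

```text
time: 4.15
tool_pos: [0.4839, -0.0989, 0.1317]
tool_rot: [-3.141, 0.001, -0.071]
contact_force: [0.9, -0.7, -10.3]
opening: 0.0495
grip_force: 34.9
```

Call:
carry_out([
  [0,0,-0.4,0,0,0,0.4],
  [0,0,-0.4,0,0,0,0.4],
  [0,0,-0.4,0,0,0,0.4],
  [0,0,-0.4,0,0,0,0.4],
  [0,0,-0.4,0,0,0,0.4],
  [0,0,-0.4,0,0,0,0.4],
  [0,0,-0.4,0,0,0,0.4],
  [0,0,-0.4,0,0,0,0.4],
])

```text
time: 4.82
tool_pos: [0.4844, -0.0993, 0.1644]
tool_rot: [3.141, -0.001, -0.071]
contact_force: [-0.2, -0.5, -0.1]
opening: 0.0498
grip_force: 35.0
```

Call:
carry_out([
  [0,0,-1,0,0,0,0.4],
  [0,0,-1.5,0,0,0,0.4],
  [0,0,-2,0,0,0,0.4],
  [0,0,-2,0,0,0,0.4],
  [0,0,-1.5,0,0,0,0.4],
  [0,0,0,0,0,0,0.4],
  [0,0,0,0,0,0,0.4],
  [0,0,0,0,0,0,0.4],
])

```text
time: 5.48
tool_pos: [0.4837, -0.099, 0.2427]
tool_rot: [-3.141, 0.002, -0.071]
contact_force: [0.5, -0.2, 0.0]
opening: 0.0497
grip_force: 35.0
```

```bash
python3 -c "
from h import *
go([.484,-.0987,.087],-.075)
c=cams.read_camera('side');cv2.imwrite('pics/d.png',cv2.resize(c['image'][130:300,190:340],None,fx=3.5,fy=3.5))"
```

```text
t 5.48 pos [ 0.4837 -0.099   0.2427] shift now-axes [ 0.05 -0.03 15.57] shift goal-axes [ 0.03 -0.03 15.57] turn [-0.     0.002  0.004] F [ 0.5 -0.2  0. ] open 0.0497 grip 35.0
```

View pics/d.png

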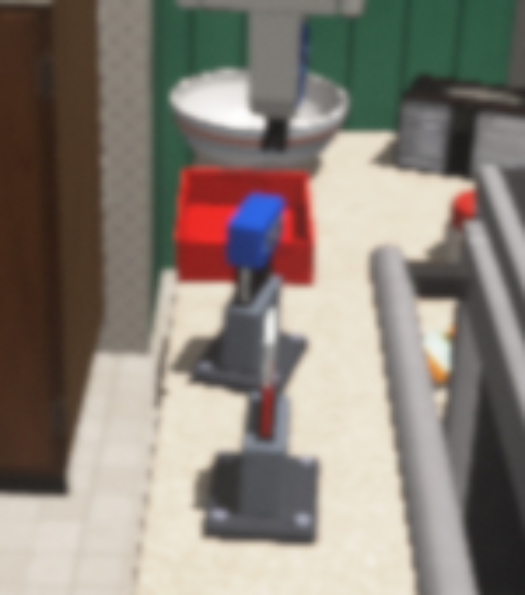

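The picture shows the near gauge (clip B's) with its card drawn up: red at (267,410), white above it to (270,320), and the pull peaked at about 10 N. B is therefore the sound clip and goes in the bowl.

Call:
carry_out([
  [-0.2,-2,0,0,0,0,0.4],
  [-0.35,-4,0,0,0,0,0.4],
  [-0.35,-4,0,0,0,0,0.4],
  [-0.35,-4,0,0,0,0,0.4],
  [-0.35,-4,0,0,0,0,0.4],
  [-0.35,-4,0,0,0,0,0.4],
  [-0.35,-4,0,0,0,0,0.4],
  [-0.35,-4,0,0,0,0,0.4],
])

```text
time: 6.2
tool_pos: [0.4782, 0.2038, 0.2425]
tool_rot: [3.141, 0.002, -0.071]
contact_force: [1.3, 0.0, -0.5]
opening: 0.0499
grip_force: 35.0
```

Call:
carry_out([
  [-0.35,-4,0,0,0,0,0.4],
  [-0.35,-4,0,0,0,0,0.4],
  [-0.35,-4,0,0,0,0,0.4],
  [-0.35,-4,0,0,0,0,0.4],
  [-0.2,-2,0,0,0,0,0.4],
  [0,0,0,0,0,0,0.4],
  [0,0,0,0,0,0,0.4],
  [0,0,0,0,0,0,0.4],
])

```text
time: 6.87
tool_pos: [0.4757, 0.3817, 0.2426]
tool_rot: [3.14, 0.002, -0.071]
contact_force: [-0.4, -0.7, 0.4]
opening: 0.0495
grip_force: 35.0
```

```bash
python3 -c "
from h import *
go([.476,.383,.052],-.071)"
```

```text
t 6.87 pos [0.4757 0.3817 0.2426] shift now-axes [ 0.05 -0.17 19.05] shift goal-axes [ 0.02 -0.13 19.06] turn [ 0.002  0.002 -0.   ] F [-0.4 -0.7  0.4] open 0.0495 grip 35.0
```

Call:
carry_out([
  [0,-0.1,3,0,0,0,0.4],
  [0,0,3,0,0,0,0.4],
  [0,0,3,0,0,0,0.4],
  [0,0,3,0,0,0,0.4],
  [0,0,3,0,0,0,0.4],
  [0,0,2,0,0,0,0.4],
  [0,0,1.2,0,0,0,0.4],
  [0,0,0.8,0,0,0,0.4],
])

```text
time: 7.53
tool_pos: [0.476, 0.382, 0.0523]
tool_rot: [3.14, 0.002, -0.073]
contact_force: [0.1, 0.4, -1.0]
opening: 0.0499
grip_force: 35.0
```

Call:
carry_out([
  [0,0,0,0,0,0,0.4],
  [0,0,0,0,0,0,0.4],
  [0,0,0,0,0,0,0.64],
  [0,0,0,0,0,0,0.64],
  [0,0,0,0,0,0,0.64],
  [0,0,0,0,0,0,0.64],
  [0,0,-1,0,0,0,0.64],
  [0,0,-2,0,0,0,0.64],
])

```text
time: 8.2
tool_pos: [0.4747, 0.3828, 0.0824]
tool_rot: [3.139, 0.004, -0.071]
contact_force: [0.1, -0.3, -0.3]
opening: 0.0586
grip_force: 0.0
```

Call:
carry_out([
  [0,0,-3,0,0,0,0.64],
  [0,0,-3,0,0,0,0.64],
  [0,0,-3,0,0,0,0.64],
  [0,0,-3,0,0,0,0.64],
  [0,0,-3,0,0,0,1],
  [0.3,3,0,0,0,0.1,1],
  [0.3,4,0,0,0,0.1,1],
  [0,0,0,0,0,0,1],
])

```text
time: 8.87
tool_pos: [0.4721, 0.3086, 0.2348]
tool_rot: [3.139, -0.0, -0.279]
contact_force: [0.4, 0.5, -0.5]
opening: 0.0805
grip_force: 0.0
```

```bash
python3 -c "
from h import *
go([.4752,.044,.235],-.288)
c=cams.read_camera('top');cv2.imwrite('pics/e.png',cv2.resize(c['image'][130:240,80:310],None,fx=3,fy=3))"
```

```text
t 8.87 pos [0.4721 0.3086 0.2348] shift now-axes [ 7.57 25.36  0.06] shift goal-axes [ 7.810e+00  2.529e+01 -2.000e-02] turn [ 0.003 -0.     0.009] F [ 0.4  0.5 -0.5] open 0.0805 grip 0.0
```

View pics/e.png

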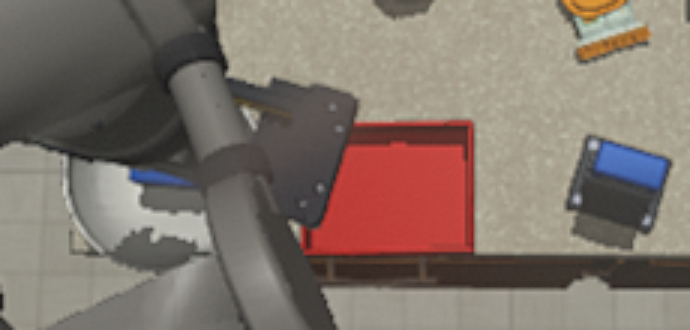

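The crop shows a blue clip in the bowl at about (160,175), and clip A still on its gauge at (630,165). Next is clip A.

Call:
carry_out([
  [1.1,3.6,0,0,0,0.01,1],
  [1.1,3.6,0,0,0,0,1],
  [1.1,3.6,0,0,0,0,1],
  [1.1,3.6,0,0,0,0,1],
  [1.1,3.6,0,0,0,0,1],
  [1.1,3.6,0,0,0,0,1],
  [1.1,3.6,0,0,0,0,1],
  [0,0,0,0,0,0,1],
])

```text
time: 9.58
tool_pos: [0.4781, 0.0451, 0.2345]
tool_rot: [3.14, -0.002, -0.285]
contact_force: [1.6, 0.5, -0.1]
opening: 0.0918
grip_force: 0.0
```

```bash
python3 -c "
from h import *
go([.4752,.044,.087],-.288)"
```

```text
t 9.58 pos [0.4781 0.0451 0.2345] shift now-axes [-0.28  0.16 14.75] shift goal-axes [-0.25  0.19 14.75] turn [ 0.002 -0.002  0.003] F [ 1.6  0.5 -0.1] open 0.0918 grip 0.0
```

Call:
carry_out([
  [-0.2,0.15,0,0,0,0,1],
  [0,0,3,0,0,0,1],
  [0,0,3,0,0,0,1],
  [0,0,3,0,0,0,1],
  [0,0,3,0,0,0,1],
  [0,0,1.7,0,0,0,1],
  [0,0,1,0,0,0,1],
  [0,0,0,0,0,0,1],
])

```text
time: 10.25
tool_pos: [0.4738, 0.0509, 0.0848]
tool_rot: [3.141, 0.004, -0.279]
contact_force: [-0.5, 1.0, -0.4]
opening: 0.0916
grip_force: 0.0
```

Call:
carry_out([
  [0,0,0,0,0,0,0.65],
  [0,0,0,0,0,0,0.65],
  [0,0,0,0,0,0,0.65],
  [0,0,0,0,0,0,0.4],
  [0,0,0,0,0,0,0.4],
  [0,0,0,0,0,0,0.4],
  [0,0,0,0,0,0,0.4],
  [0,0,0,0,0,0,0.4],
], force=8)

```text
time: 10.92
tool_pos: [0.4753, 0.0488, 0.0871]
tool_rot: [3.141, -0.001, -0.281]
contact_force: [-0.7, -2.8, 4.1]
opening: 0.0496
grip_force: 8.0
```

Call:
carry_out([
  [0,0,0,0,0,0,0.4],
  [0,0,0,0,0,0,0.4],
  [0,0,0,0,0,0,0.4],
  [0,0,-0.3,0,0,0,0.4],
  [0,0,-0.3,0,0,0,0.4],
  [0,0,-0.3,0,0,0,0.4],
  [0,0,-0.3,0,0,0,0.4],
  [0,0,0,0,0,0,0.4],
], force=35)

```text
time: 11.58
tool_pos: [0.4755, 0.0493, 0.0993]
tool_rot: [-3.141, -0.001, -0.281]
contact_force: [1.0, -0.3, 0.4]
opening: 0.0497
grip_force: 35.0
```

```bash
python3 -c "
from h import *
go([.4752,.044,.087],-.288)"
```

```text
t 11.58 pos [0.4755 0.0493 0.0993] shift now-axes [0.12 0.52 1.23] shift goal-axes [0.12 0.51 1.23] turn [-0.    -0.001  0.007] F [ 1.  -0.3  0.4] open 0.0497 grip 35.0
```

Call:
carry_out([
  [0,0,-0.4,0,0,0,0.4],
  [0,0,-0.4,0,0,0,0.4],
  [0,0,-0.4,0,0,0,0.4],
  [0,0,-0.4,0,0,0,0.4],
  [0,0,-0.4,0,0,0,0.4],
  [0,0,-0.4,0,0,0,0.4],
  [0,0,-0.4,0,0,0,0.4],
  [0,0,-0.4,0,0,0,0.4],
])

```text
time: 12.25
tool_pos: [0.4752, 0.0492, 0.1312]
tool_rot: [3.142, -0.0, -0.281]
contact_force: [0.1, 0.6, -0.1]
opening: 0.0497
grip_force: 35.0
```

Call:
carry_out([
  [0,0,-0.4,0,0,0,0.4],
  [0,0,-0.6,0,0,0,0.4],
  [0,0,-1.5,0,0,0,0.4],
  [0,0,-2,0,0,0,0.4],
  [0,0,-2,0,0,0,0.4],
  [0,0,-2,0,0,0,0.4],
  [0,0,-1.5,0,0,0,0.4],
  [0,0,0,0,0,0,0.4],
])

```text
time: 12.92
tool_pos: [0.4767, 0.0491, 0.234]
tool_rot: [-3.14, -0.006, -0.281]
contact_force: [-0.2, -0.6, 0.2]
opening: 0.0501
grip_force: 35.0
```

```bash
python3 -c "
from h import *
go([.467,.220,.055],-.02)
c=cams.read_camera('side');cv2.imwrite('pics/f.png',cv2.resize(c['image'][110:300,190:340],None,fx=3,fy=3))"
```

```text
t 12.92 pos [0.4767 0.0491 0.234 ] shift now-axes [ -5.78 -16.12  17.89] shift goal-axes [ -1.31 -17.06  17.9 ] turn [-0.001 -0.006 -0.261] F [-0.2 -0.6  0.2] open 0.0501 grip 35.0
```

View pics/f.png

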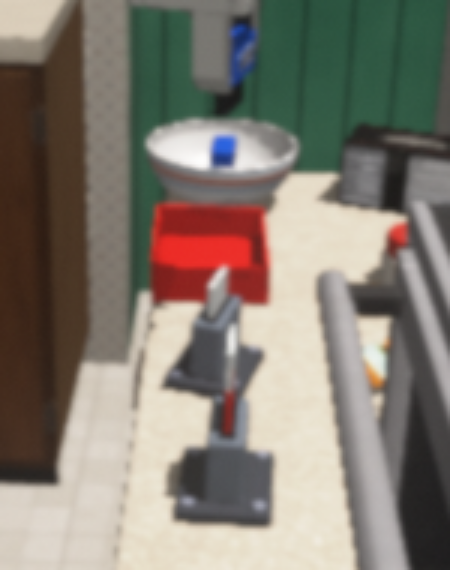

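The card of clip A's gauge is still down, showing white only at (217,290), so A is the weak clip. The other clip is in the bowl at (222,150). Clip A now goes to the tray.

Call:
carry_out([
  [0,0,0,0,0,-0.08,0.4],
  [0,0,0,0,0,-0.09,0.4],
  [0,0,0,0,0,-0.09,0.4],
  [-0.26,-3.4,0,0,0,0,0.4],
  [-0.26,-3.4,0,0,0,0,0.4],
  [-0.26,-3.4,0,0,0,0,0.4],
  [-0.26,-3.4,0,0,0,0,0.4],
  [-0.26,-3.4,0,0,0,0,0.4],
])

```text
time: 13.63
tool_pos: [0.4648, 0.2207, 0.2292]
tool_rot: [3.141, 0.002, -0.022]
contact_force: [0.1, 1.0, -0.9]
opening: 0.0501
grip_force: 35.0
```

Call:
carry_out([
  [0,0,0,0,0,0,0.4],
  [0,0,3,0,0,0,0.4],
  [0,0,3,0,0,0,0.4],
  [0,0,3,0,0,0,0.4],
  [0,0,3,0,0,0,0.4],
  [0,0,2,0,0,0,0.4],
  [0,0,1,0,0,0,0.4],
  [0,0,0,0,0,0,0.4],
])

```text
time: 14.3
tool_pos: [0.4638, 0.2185, 0.0779]
tool_rot: [3.14, 0.006, -0.021]
contact_force: [-0.8, -0.2, -0.2]
opening: 0.0499
grip_force: 35.0
```

```bash
python3 -c "
from h import *
go([.467,.220,.037],-.02)"
```

```text
t 14.30 pos [0.4638 0.2185 0.0779] shift now-axes [ 0.34 -0.16  4.09] shift goal-axes [ 0.31 -0.15  4.09] turn [ 0.002  0.006 -0.001] F [-0.8 -0.2 -0.2] open 0.0499 grip 35.0
```

Call:
carry_out([
  [0.2,0,1.5,0,0,0,0.4],
  [0,0,1.3,0,0,0,0.4],
  [0,0,0.8,0,0,0,0.4],
  [0,0,0.3,0,0,0,0.4],
  [0,0,0,0,0,0,0.4],
  [0,0,0,0,0,0,0.4],
  [0,0,0,0,0,0,0.64],
  [0,0,0,0,0,0,0.64],
])

```text
time: 14.97
tool_pos: [0.4683, 0.2195, 0.0425]
tool_rot: [-3.141, -0.002, -0.021]
contact_force: [-0.5, 0.4, 0.7]
opening: 0.0568
grip_force: 0.0
```

Call:
carry_out([
  [0,0,0,0,0,0,0.64],
  [0,0,0,0,0,0,0.64],
  [0,0,-1,0,0,0,0.64],
  [0,0,-2,0,0,0,0.64],
  [0,0,-3,0,0,0,0.64],
  [0,0,-3,0,0,0,0.64],
  [0,0,-3,0,0,0,0.64],
  [0,0,-3,0,0,0,0.64],
])

```text
time: 15.63
tool_pos: [0.4674, 0.2193, 0.194]
tool_rot: [-3.141, -0.001, -0.021]
contact_force: [1.0, 0.2, -0.5]
opening: 0.0588
grip_force: 0.0
```

Call:
carry_out([
  [0,0,-3,0,0,0,0.64],
  [0,3,-1,0,0,0,0.64],
  [0,4,0,0,0,0,0.64],
  [0,4,0,0,0,0,0.64],
  [0,4,0,0,0,0,0.64],
  [0,4,0,0,0,0,0.64],
  [0,4,0,0,0,0,0.64],
  [0,4,0,0,0,0,0.64],
])

```text
time: 16.3
tool_pos: [0.4615, -0.0523, 0.2328]
tool_rot: [3.141, -0.001, -0.021]
contact_force: [1.1, 0.4, -0.8]
opening: 0.0588
grip_force: 0.0
```

Call:
carry_out([
  [0,4,0,0,0,0,0.64],
  [0,4,0,0,0,0,0.64],
  [0,4,0,0,0,0,0.64],
  [0,4,0,0,0,0,0.64],
  [0,0,0,0,0,0,0.64],
  [0,0,0,0,0,0,0.64],
  [0,0,0,0,0,0,0.64],
  [0,0,0,0,0,0,0.64],
])

```text
time: 16.97
tool_pos: [0.4586, -0.2092, 0.2321]
tool_rot: [-3.141, -0.0, -0.02]
contact_force: [0.0, 0.1, -0.8]
opening: 0.059
grip_force: 0.0
```

```bash
python3 - <<'E'
from h import *
go([.467,.220,.037],-.02)
ims=[]
for n in("top","side"):
    c=cams.read_camera(n); W=cloud(c); I=c["image"]; h=cv2.cvtColor(I,cv2.COLOR_BGR2HSV)
    m=((h[...,0]>95)&(h[...,0]<130)&(h[...,1]>110)&(h[...,2]>50)).astype(np.uint8)
    k,l,s,ce=cv2.connectedComponentsWithStats(m)
    for i in range(1,k):
        p=W[(l==i)&(c["depth"]>0)]
        if s[i,4]>30 and p[:,0].min()>0: print(n,s[i],p.min(0).round(3),np.median(p,0).round(3),p.max(0).round(3))
    if n=="top":
        H,S=h[...,0],h[...,1]; ok=c["depth"]>0
        g=np.zeros_like(ok); g[145:230,95:175]=1; t=g&ok&(W[...,2]>.056)&(W[...,2]<.09)
        print("bowl",cv2.minEnclosingCircle(W[t][:,:2].astype(np.float32)))
    ims.append(I[130:240,80:330] if n=="top" else I[130:300,190:340])
a=cv2.resize(ims[0],None,fx=3,fy=3);cv2.imwrite("pics/g.png",a)
cv2.imwrite("pics/i.png",cv2.resize(ims[1],None,fx=3.5,fy=3.5))
E
```

```text
t 16.97 pos [ 0.4586 -0.2092  0.2321] shift now-axes [-2.000e-02 -4.292e+01  1.952e+01] shift goal-axes [-2.000e-02 -4.293e+01  1.951e+01] turn [-0. -0.  0.] F [ 0.   0.1 -0.8] open 0.059 grip 0.0
top [124 181  21   9 162] [0.47  0.36  0.058] [0.48  0.386 0.063] [0.489 0.405 0.068]
top [198 185  22  11 215] [0.459 0.196 0.004] [0.47  0.218 0.056] [0.486 0.243 0.06 ]
bowl ((0.4759749472141266, 0.3831793963909149), 0.07569801807403564)
side [259 178   7  17  94] [ 0.467 -0.177  0.029] [0.474 0.197 0.053] [0.483 0.244 0.225]
```

View pics/g.png

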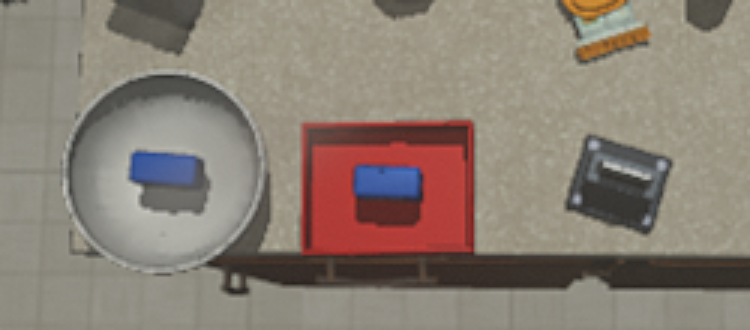

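View pics/i.png

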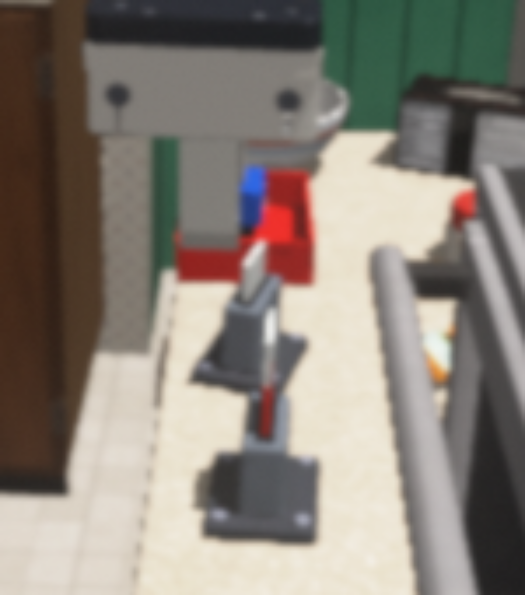

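Both clips stand upright. In the top view the bowl clip is at (165,168), with its head top at about 63 mm, so its centre is near 48 mm. The tray clip is at (388,182), with its head top at about 56 mm and centre near 41 mm. In the side view clip B's card is up with red showing and clip A's card is down, and the arm is clear.

```bash
python3 -c "
from cell import robot
print(robot.hand_in())"
```

```text
the job is handed in; nothing more can be done
None
```

The job is handed in at about 17 s: the sound clip is in the bowl with its card left up showing red, and the weak clip is in the tray with its card left down; the hand-in returned no verdict.

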